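# Find the loaded sample cell and present it to the code reader

### The job

Switch on the code reader with its bat switch first. Then lift the two look-alike steel sample cells clear of the bench, one at a time, to feel which is heavier, putting the lighter one back upright where it stood. Finish while still holding the heavier cell upright and still, centred a few centimetres above the reader's glass window: do not let go of it, never touch the reader with a cell, and leave everything else on the bench undisturbed.

Things in the scene. Friction and masses are not known exactly. Their poses are not given: they have to be found in the camera images.
- cell_1: one of two look-alike sealed stainless sample cells, told apart only by weight (one is empty, the other loaded and at least 150 g heavier; both 0.2 to 0.7 kg; the loaded one may stand in either place). Upright cylinder 80 mm tall: ribbed cap 44 mm diameter from 50 to 80 mm height, body 40 mm diameter below it, foot 44 mm diameter. Origin at the centre of the underside, z up. Stands on the bench, in front of the robot and to the right of the reader
- cell_2: one of two look-alike sealed stainless sample cells, told apart only by weight (one is empty, the other loaded and at least 150 g heavier; both 0.2 to 0.7 kg; the loaded one may stand in either place). Upright cylinder 80 mm tall: ribbed cap 44 mm diameter from 50 to 80 mm height, body 40 mm diameter below it, foot 44 mm diameter. Origin at the centre of the underside, z up. Stands on the bench, in front of the robot and to the right of the reader
- reader: the code reader, fixed to the bench on the robot's left: flat grey box 230 (its x) x 140 (its y) x 50 mm high. Origin at the centre of its underside; its x axis points away from the robot, turned by up to 0.3 rad either way. A square glass window lies in its top near the robot's end, the switch stands on its top at the far end
- reader_window (a point): centre of the reader's 88 mm square glass window, which faces up, level with the box's top (50 mm above the bench); 45 mm from the reader's origin towards the robot (its -x). Same axes as the reader
- switch (a joint): angle of the reader's steel bat switch: 0 = off (leaning 0.4 rad towards the window, along the reader's -x), 0.8 = on (leaning 0.4 rad away from it, along +x). Over-centre spring: it snaps to off below 0.4 and to on above 0.4; about 3 N near the tip moves it
- switch_tip (a point): centre of the 16 mm ball at the end of the switch bat (10 mm thick bar), 55 mm from its pivot; the pivot lies 80 mm from the reader's origin along its +x and 55 mm above the bench, its axis along the reader's y. Off: the ball is about 21 mm on the window side of the pivot and 106 mm above the bench
- reagent_bottle: bystander: capped amber bottle, 64 mm diameter, 150 mm tall, standing behind the cells; origin at the centre of its underside
- beaker: bystander: glass beaker, 72 mm rim diameter, 90 mm tall; origin at the centre of its underside
- vial: bystander: small capped glass vial, 22 mm diameter, 42 mm tall, standing between the two cells; origin at the centre of its underside
- spatula: bystander: flat steel spatula 190 mm long lying on the bench to the right of the cells, along its x axis; origin at the centre of its underside, near mid-length
- tube_rack: bystander: grey rack block 90 x 150 x 50 mm with 15 holes, at the back right; origin at the centre of its underside
- collar: bystander: loose steel ring lying flat, 48 mm outside and 30 mm inside diameter, 14 mm high, on the robot's side of the vial; origin at the centre of its underside
- wash_bottle: bystander: white plastic bottle, 66 mm diameter, 170 mm tall, at the back left; origin at the centre of its underside
Things that resemble listed ones, but are neither listed nor needed, are in the scene too. Leave any green look-alike of the cell_1 alone. Leave any yellow look-alike of the cell_2 alone.

How it is judged (in metres and radians):
On the way, in this order (a step that is already met when the one before it is completed fails the run):
1. the reader is switched on while both cells still stand on the bench (value of joint switch above 0.7 rad and height (world z) of each of cell_1, cell_2 below 0.01 m), for 0.2 s.
2. the lighter cell is lifted more than 20 mm while the heavier (weight above 3.8 N) stands on the bench (((height (world z) of cell_1 above 0.02 m and height (world z) of cell_2 below 0.01 m and contact force between cell_2 and anything else above 3.8 N) or (height (world z) of cell_2 above 0.02 m and height (world z) of cell_1 below 0.01 m and contact force between cell_1 and anything else above 3.8 N))), for 0.2 s.
3. the heavier cell is lifted more than 20 mm while the lighter (weight below 3.8 N) is back on the bench (((height (world z) of cell_1 above 0.02 m and height (world z) of cell_2 below 0.01 m and contact force between cell_2 and anything else between 1 and 3.8 N) or (height (world z) of cell_2 above 0.02 m and height (world z) of cell_1 below 0.01 m and contact force between cell_1 and anything else between 1 and 3.8 N))), for 0.2 s.
At the end, for the whole second after the job is handed in: Switch on. Heavier cell held still by the fingers, upright within 0.2 rad, underside 12 to 100 mm above the window, axis within 25 mm of its centre, touching neither reader nor other cell. Lighter cell released, upright and at rest on the bench within 50 mm of where it began (value of joint switch above 0.7 rad and ((horizontal distance between cell_1 and reader_window below 0.025 m and z of cell_1 in the frame of reader_window between 0.012 and 0.1 m and angle between cell_1's own z axis and vertical below 0.2 rad and linear speed of cell_1 below 0.03 m/s and contact force between the fingers and cell_1 above 2 N and contact force between cell_1 and reader below 0.1 N and contact force between each of cell_1, the fingers and cell_2 below 0.1 N and height (world z) of cell_2 below 0.006 m and angle between cell_2's own z axis and vertical below 0.1 rad and distance of cell_2 from where it was at the start of the episode below 0.05 m and linear speed of cell_2 below 0.02 m/s and contact force between cell_2 and anything else between 1 and 3.8 N) or (horizontal distance between cell_2 and reader_window below 0.025 m and z of cell_2 in the frame of reader_window between 0.012 and 0.1 m and angle between cell_2's own z axis and vertical below 0.2 rad and linear speed of cell_2 below 0.03 m/s and contact force between the fingers and cell_2 above 2 N and contact force between cell_2 and reader below 0.1 N and contact force between each of cell_2, the fingers and cell_1 below 0.1 N and height (world z) of cell_1 below 0.006 m and angle between cell_1's own z axis and vertical below 0.1 rad and distance of cell_1 from where it was at the start of the episode below 0.05 m and linear speed of cell_1 below 0.02 m/s and contact force between cell_1 and anything else between 1 and 3.8 N))); the arm keeps its last pose, push and grip.
It fails at once if a cell touches the reader (contact force between any of cell_1, cell_2 and reader above 0.5 N).
It fails at once if a bystander is moved by more than 30 mm or an upright one knocked over (distance of any of reagent_bottle, beaker, vial, spatula, tube_rack, collar, wash_bottle from where it was at the start of the episode above 0.03 m or angle between any of reagent_bottle, beaker, vial, wash_bottle's own z axis and vertical above 0.6 rad).
It also fails if it takes over 72 s, if anything falls off the work surface, if the arm or the gripper's body presses on something with over 40 N, if the wrist force passes 120 N, or if a joint passes its speed limit or range.

### The arm

A 6-joint arm with a two-finger parallel gripper is mounted at the origin on the work surface. World frame = base frame: x ahead of the robot, y to its left, z up, the work surface at z = 0. Lengths are in mm, angles in degrees, forces in N, time in s.
With the tool pointing down it reaches from about 350 to 850 mm from the base axis. Payload 8.1 kg.
Tool frame: the origin (TCP) lies at the very end of the fingers, on their centre line; the grasp point (between the pads) lies 19 mm behind it (r.grip_depth is the distance from the TCP to the grasp point, in mm); y points along the fingers, z is the direction in which the jaws open and shut, and the axes are right-handed (so a half turn about y gives the same grasp; the last joint's range is limited). The gripper opens to 85 mm and grips with 20 to 120 N. Pads are 22 mm wide; open, the fingers measure 114 mm over their backs; the gripper's body (76 mm by 85 mm) begins 54 mm behind the grasp point. The pads swing forward as they close: fully open they stand 13 mm farther back than shut.
Start: joints at [61.284, 7.471, 85.268, -0, 87.261, -4.893], TCP at [242.333, 548.89, 231.292] pointing down, gripper open.
Joint ranges: [-169.43, 169.43], [-51.17, 129.36], [1.28, 143.12], [-76.62, 256.62], [0, 156.53], [-152.29, 152.29]. Speed limits (degrees/s): [136.94, 136.94, 159.86, 180, 180, 180].

### API

Orientations are given as [roll, pitch, yaw] about the fixed x, y, z axes, in that order (R = Rz(yaw) Ry(pitch) Rx(roll)).
In Python, from bench import readout, eyes, r gives the robot as it stands. The module is installed in compiled form; this text tells all that it offers.
- The arm moves only by the tool move_arm, never from a script. Its argument "motion" is text: rows parted by semicolons, each of 6 numbers parted by spaces: the shift along the world's x, y, z in cm, then the turn, a rotation vector about the world's x, y, z in degrees. A call has 1 to 10 rows; each row is the pose to reach, as a shift and turn from the pose commanded when the call began; what a row does not reach only later rows make up. A row lasts 1/12 s, in which the tool goes at most 41.7 mm and 7.16 degrees, less where a joint would pass 70% of its speed; a pose out of reach is approached as far as the arm can. A call with a gripper value outside its range is refused whole. "fingers" is the finger opening in cm, from 0 to 8.54, set as the call begins (left out, the last holds). The fingers move at their own pace and stop on an object; "squeeze" is the grip in N (left out, the last holds). Time passes only in rows, so rows that repeat a pose let the fingers close. It gives the time, the measured TCP pose, the force and the opening at its end, in the units of the state.
- readout.sense(): the state, without advancing time (a new reading comes with each control period).
- eyes.snapshot(name): name is "scene" or "side" or "wrist"; returns a dict with "image" (400x640x3 uint8, blue, green, red), "fx", "fy", "cx", "cy" (pixels), "world_to_cam" (4x4, takes a point from world to camera coordinates). Camera axes: x right, y down, z forward; pixel columns grow to the right and rows downward; lengths in mm; the calibration is good to about 2 mm. A picture is of the moment at which its call begins. There is no depth.
- r.hand_in(): hands the job in, once; it reports no verdict.
The state is a dict: "time": time; "joint_pos": joint angles; "qd": joint speeds; "joint_efforts": joint torques, N m; "tool_pos": TCP position; "tcp_rot": TCP orientation; "ft_force": force on the tool from outside, world axes, zero at the start; "wrist_torque": the same for the moment, N m; "finger_gap": finger opening in mm.
Only numpy, scipy, OpenCV 4.12 (cv2) and the standard library are available. Lean on these libraries where they do the work, as an engineer would, in place of code of your own. Each camera call takes 0.05 s, during which the arm holds its last target. There are 200 camera calls.

## Working session

There is one attempt and no reset: what is moved stays moved. The work goes in short steps, Python scripts to look and compute and a tool call to move; the robot and the scene stay as the last step left them, time stands still between calls to the robot, and variables do not carry over. Pictures are saved under pics/ and viewed, about 8 in all and at most 12, crops included, and the job is handed in when it is done.

Besides the shell and the picture viewer there is one more tool, called after ">>>" in YAML: its name, and indented under it one key for each argument. move_arm: Moves the arm, as the interface text tells. Its arguments: {"type":"object","properties":{"motion":{"type":"string"},"fingers":{"type":"number"},"squeeze":{"type":"number"}},"required":["motion"]}

```bash
mkdir -p pics
cat > h.py <<'E'
import numpy as np, cv2, pickle
from bench import readout, eyes, r
def snap(n,f):
    s=eyes.snapshot(n); cv2.imwrite('pics/'+f+'.png',s['image']); pickle.dump(s,open('pics/'+f+'.pkl','wb')); return s
def pix2w(f,u,v,z):
    s=pickle.load(open('pics/'+f+'.pkl','rb')); T=np.array(s['world_to_cam']); R=T[:3,:3];t=T[:3,3]
    c=-R.T@t; d=R.T@np.array([(u-s['cx'])/s['fx'],(v-s['cy'])/s['fy'],1]); return c+d*(z-c[2])/d[2]
def w2pix(f,p):
    s=pickle.load(open('pics/'+f+'.pkl','rb')); T=np.array(s['world_to_cam']); q=T[:3,:3]@np.array(p)+T[:3,3]
    return s['fx']*q[0]/q[2]+s['cx'], s['fy']*q[1]/q[2]+s['cy']
E
python3 - <<'E'
from h import *
print(readout.sense())
for n in('scene','side','wrist'):
    s=snap(n,n+'0'); T=np.array(s['world_to_cam']); print(n,-T[:3,:3].T@T[:3,3],T[2,:3],s['fx'])
E
```

```text
{'time': 0.0, 'joint_pos': array([ 6.12837410e+01,  7.51448758e+00,  8.53304265e+01,  4.09997570e-04,
        8.72618682e+01, -4.89326525e+00]), 'qd': array([ 0.01131044, -0.0175035 , -0.00162817,  0.05663467,  0.01355332,
       -0.01261163]), 'joint_efforts': array([ 4.40968925e-04, -5.69399321e+01, -5.00552416e+01, -1.38982459e-04,
        1.51069608e-02,  9.25361223e-05]), 'tool_pos': array([242.05715855, 548.39596713, 230.23991213]), 'tcp_rot': array([-9.01063582e+01,  9.51650354e-03, -2.38230226e+01]), 'ft_force': array([ 0.25404105, -0.41780874, -0.78521614]), 'wrist_torque': array([ 0.08290928, -0.00905528, -0.02371423]), 'finger_gap': 85.23793236859784}
scene [1507.14267132   93.35854017  865.86535653] [-0.76690861 -0.11421402 -0.63151115] 394.40440261665174
side [ 543.04252715 -819.47274506  738.55260677] [ 0.0363757   0.76736768 -0.6401747 ] 363.597800443254
wrist [169.92452779 581.38133404 373.52121314] [ 0.28838    -0.12913186 -0.94876864] 288.486602028083
```

View pics/scene0.png

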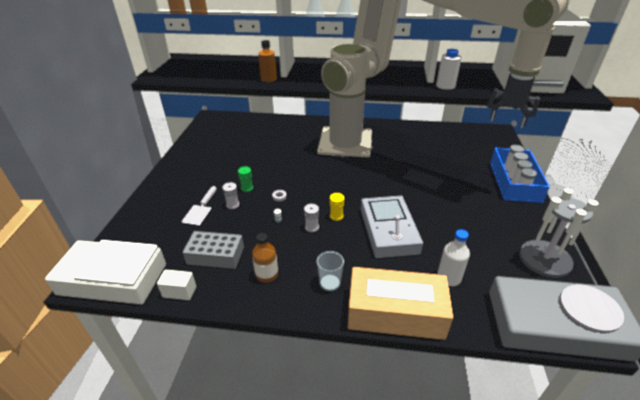

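View pics/side0.png

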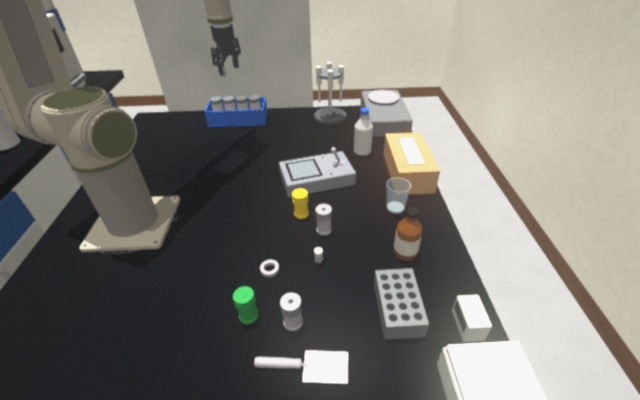

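Scene view: steel cells at about (231,196) and (311,218), green one at (246,180), yellow at (337,207), reader at (390,225). The side view agrees: cells at (291,311) and (323,219), reader at (317,173). I'll enlarge both.

Run:
```python
from h import *
a=cv2.imread('pics/scene0.png')[165:265,200:430]; b=cv2.imread('pics/side0.png')[140:335,220:420]
cv2.imwrite('pics/c1.png',cv2.resize(a,None,fx=3.4,fy=3.4,interpolation=cv2.INTER_CUBIC))
cv2.imwrite('pics/c2.png',cv2.resize(b,None,fx=3,fy=3,interpolation=cv2.INTER_CUBIC))
```

```text
(no output)
```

View pics/c1.png

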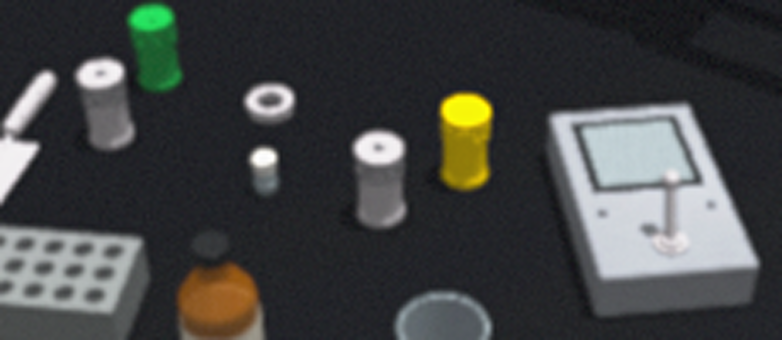

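View pics/c2.png

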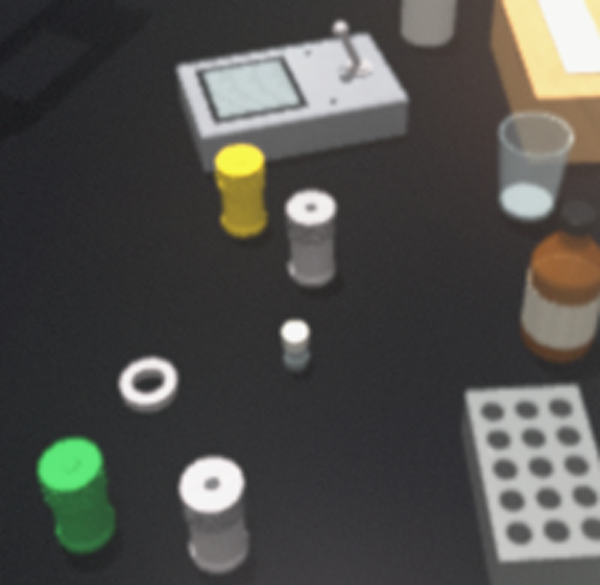

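Crop 1: cell cap dots at (100,72) and (379,147); window corners (577,124), (673,118), (697,184), (597,190); switch ball (672,177). Crop 2: cap dots (212,484) and (311,207); window corners (198,72), (287,57), (306,103), (214,121); ball (341,28).

Run:
```python
from h import *
S=lambda u,v:(200+(u+.5)/3.4-.5,165+(v+.5)/3.4-.5); D=lambda u,v:(220+(u+.5)/3-.5,140+(v+.5)/3-.5)
A=dict(cellR=(80,(100,72),(212,484)),cellL=(80,(379,147),(311,207)),ball=(106,(672,177),(341,28)),
 pivbase=(50,(672,243),(357,72)),green=(80,(153,15),(72,462)),yellow=(80,(466,108),(240,160)),vial=(42,(264,156),(295,330)),collar=(14,(270,100),(149,380)),
 bottle=(150,(210,243),(579,213)),beaker=(90,(443,325),(536,135)))
for k,(z,a,b) in A.items(): print(k,pix2w('scene0',*S(*a),z).round(),pix2w('side0',*D(*b),z).round())
for n,W,f,P in(('scene0',S,0,[[(577,124),(673,118),(697,184),(597,190)],[(548,115),(690,105),(757,265),(600,280)]]),('side0',D,0,[[(198,72),(287,57),(306,103),(214,121)],[(178,65),(370,37),(406,99),(205,135)]])):
  for q in P:
    w=np.array([pix2w(n,*W(*c),50)[:2] for c in q]); print(n,w.mean(0).round(1),w.round().tolist())
```

```text
cellR [ 474. -359.   80.] [ 482. -359.   80.]
cellL [558. -64.  80.] [564. -65.  80.]
ball [600. 199. 106.] [609. 199. 106.]
pivbase [624. 205.  50.] [627. 196.  50.]
green [ 368. -334.   80.] [ 380. -334.   80.]
yellow [490.  10.  80.] [499.   8.  80.]
vial [ 539. -180.   42.] [ 545. -181.   42.]
collar [ 415. -203.   14.] [ 419. -205.   14.]
bottle [ 775. -164.  150.] [ 779. -166.  150.]
beaker [783.  20.  90.] [788.  16.  90.]
scene0 [502.1 173.8] [[464.0, 117.0], [443.0, 210.0], [541.0, 230.0], [560.0, 138.0]]
scene0 [548.3 183.9] [[453.0, 88.0], [420.0, 227.0], [643.0, 277.0], [677.0, 143.0]]
side0 [508.3 173.2] [[448.0, 207.0], [549.0, 231.0], [567.0, 140.0], [469.0, 114.0]]
side0 [552.  180.3] [[425.0, 223.0], [647.0, 268.0], [676.0, 141.0], [460.0, 90.0]]
```

>>> move_arm:
  motion: "31.7 -36.4 0 0 0 37;31.7 -36.4 0 0 0 37;31.7 -36.4 0 0 0 37;31.7 -36.4 0 0 0 37;31.7 -36.4 0 0 0 37;31.7 -36.4 0 0 0 37;31.7 -36.4 0 0 0 37;31.7 -36.4 0 0 0 37;31.7 -36.4 0 0 0 37;31.7 -36.4 0 0 0 37"
  fingers: 0

```text
time: 0.98
tool_pos: [507.4, 243.9, 231.1]
tcp_rot: [-90.0, 0.0, 13.2]
ft_force: [-0.7, 0.3, -0.6]
finger_gap: -0.1
```

>>> move_arm:
  motion: "2.6 -3 0 0 0 0;5.1 -5.8 0 0 0 0;5.1 -5.8 -4 0 0 0;5.1 -5.8 -8 0 0 0;5.1 -5.8 -11 0 0 0;5.1 -5.8 -13.7 0 0 0;5.1 -5.8 -13.7 0 0 0;5.1 -5.8 -13.7 0 0 0"

```text
time: 1.65
tool_pos: [555.8, 187.3, 92.6]
tcp_rot: [-90.0, 0.3, 13.2]
ft_force: [0.5, -0.9, 1.2]
finger_gap: 0.3
```

Run:
```python
from h import *
print(readout.sense()['tool_pos'])
snap('side','s1');snap('scene','q1')
a=cv2.imread('pics/side0.png')*0+cv2.imread('pics/s1.png'); b=cv2.imread('pics/q1.png')
cv2.imwrite('pics/c3.png',np.hstack([cv2.resize(a[120:210,260:380],(400,300)),cv2.resize(b[170:260,340:460],(400,300))]))
```

```text
[555.82889363 187.25063304  92.56140503]
```

View pics/c3.png

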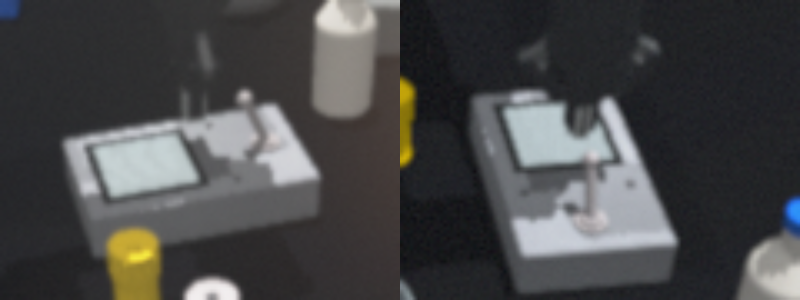

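Left (side): fingertips at about (195,115), just window-side of the ball at (243,97). Right (scene): fingertips (580,125), ball (592,157), so they are lined up. Pushing.

>>> move_arm:
  motion: "1.5 .35 0 0 0 0;2.5 .57 0 0 0 0;3.3 .75 0 0 0 0;4 .92 0 0 0 0;4.7 1.08 0 0 0 0;5.3 1.22 0 0 0 0;5.9 1.36 0 0 0 0;6.4 1.46 0 0 0 0;6.4 1.46 0 0 0 0;6.4 1.46 0 0 0 0"

```text
time: 2.58
tool_pos: [621.6, 202.3, 94.0]
tcp_rot: [-90.0, 0.0, 13.2]
ft_force: [-0.1, -0.1, 0.2]
finger_gap: -0.1
```

Run:
```python
from h import *
print(readout.sense()['tool_pos'])
a=snap('side','s2')['image'];b=snap('scene','q2')['image']
cv2.imwrite('pics/c4.png',np.hstack([cv2.resize(a[120:210,260:380],(400,300)),cv2.resize(b[170:260,340:460],(400,300))]))
```

```text
[621.62466513 202.2552461   94.01931562]
```

View pics/c4.png

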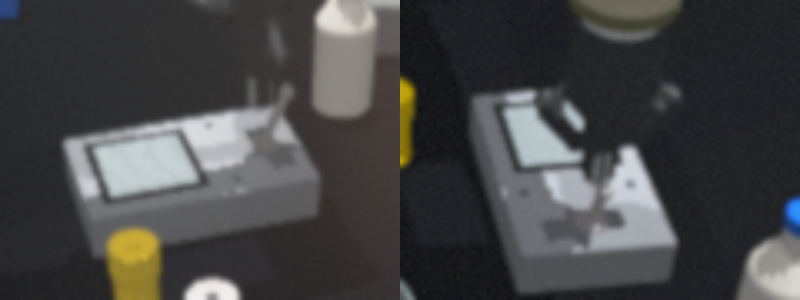

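Switch ball now at (287,92), leaning away from the window: it is on. Backing off and heading to the left cell.

>>> move_arm:
  motion: "-2 -.4 1 0 0 0;-2 -.4 5 0 0 0;-2 -.4 9 0 0 -7;-3 -4 12 0 0 -14;-4 -8 14 0 0 -21;-5 -12 14 0 0 -28;-5.5 -16 14 0 0 -35;-6 -20 14 0 0 -42;-6 -24 14 0 0 -49;-6 -26.7 14 0 0 -56"
  fingers: 8.54

```text
time: 3.52
tool_pos: [560.6, -67.6, 234.7]
tcp_rot: [-90.0, -0.1, -43.2]
ft_force: [0.1, 0.9, 0.0]
finger_gap: 85.5
```

>>> move_arm:
  motion: "0 0 -4 0 0 0;0 0 -7 0 0 0;0 0 -7 0 0 0;0 0 -7 0 0 0"

```text
time: 3.85
tool_pos: [559.6, -64.4, 162.6]
tcp_rot: [-90.1, 0.2, -42.8]
ft_force: [1.8, 0.2, 1.4]
finger_gap: 85.6
```

Run:
```python
from h import *
s=readout.sense();print(s['tool_pos'],s['tcp_rot'],s['ft_force'])
a=snap('wrist','w1')['image']; snap('side','s3'); snap('scene','q3')
print(w2pix('w1',[561,-64.5,80]),w2pix('w1',s['tool_pos']))
cv2.imwrite('pics/w1.png',a)
```

```text
[559.6341921  -64.38040548 162.59696979] [-90.13909012   0.24153517 -42.83223886] [1.77136826 0.19021091 1.43562142]
(np.float64(321.93121397072565), np.float64(202.03132841678928)) (np.float64(319.86061224320696), np.float64(249.65684340502168))
```

View pics/w1.png

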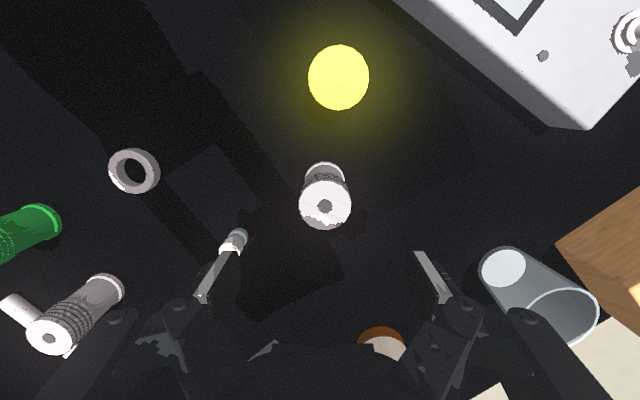

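Cell L's cap dot is at (325,206), 3–4 px from the prediction; cell R's is at (49,338). The jaws straddle cell L, clear of the yellow one at (338,77) and the vial at (233,242).

Run:
```python
from h import *
print(pix2w('w1',325,206,80),pix2w('w1',49,338,80),pix2w('w1',338,77,80))
print(pix2w('w1',520,33,50), pix2w('w1',587,128,50))
```

```text
[565.31846981 -65.00653043  80.        ] [ 482.52114433 -359.5252343    80.        ] [498.19865792   9.59405018  80.        ]
[570.98570365 138.66650075  50.        ] [674.57980059 142.96292646  50.        ]
```

>>> move_arm:
  motion: ".5 -.05 -3 0 0 0;.5 -.05 -6 0 0 0;.5 -.05 -8.5 0 0 0;.5 -.05 -10.5 0 0 0;.5 -.05 -11.5 0 0 0;.5 -.05 -11.5 0 0 0;.5 -.05 -11.5 0 0 0"

```text
time: 4.58
tool_pos: [567.6, -65.1, 50.9]
tcp_rot: [-90.0, -0.1, -42.8]
ft_force: [0.3, -0.2, -0.3]
finger_gap: 85.3
```

>>> move_arm:
  motion: "0 0 0 0 0 0;0 0 0 0 0 0;0 0 0 0 0 0;0 0 0 0 0 0;0 0 0 0 0 0;0 0 0 0 0 0;0 0 0 0 0 0;0 0 0 0 0 0"
  fingers: 3.5
  squeeze: 40

```text
time: 5.25
tool_pos: [567.6, -65.7, 51.0]
tcp_rot: [-89.9, -0.1, -42.8]
ft_force: [-1.3, -0.3, 4.5]
finger_gap: 43.1
```

>>> move_arm:
  motion: "0 0 1 0 0 0;0 0 2.5 0 0 0;0 0 4 0 0 0;0 0 5 0 0 0;0 0 5 0 0 0;0 0 5 0 0 0;0 0 5 0 0 0;0 0 5 0 0 0;0 0 5 0 0 0;0 0 5 0 0 0"

```text
time: 6.08
tool_pos: [566.0, -65.1, 98.4]
tcp_rot: [-90.0, 0.1, -42.8]
ft_force: [0.4, -0.4, -2.3]
finger_gap: 43.0
```

>>> move_arm:
  motion: "0 0 0 0 0 0;0 0 0 0 0 0;0 0 0 0 0 0;0 0 0 0 0 0;0 0 0 0 0 0;0 0 0 0 0 0"

```text
time: 6.58
tool_pos: [566.6, -65.2, 99.3]
tcp_rot: [-90.0, -0.0, -42.8]
ft_force: [-0.2, 0.6, -2.4]
finger_gap: 43.0
```

>>> move_arm:
  motion: "0 0 0 0 0 0;0 0 0 0 0 0"

```text
time: 6.75
tool_pos: [566.6, -65.2, 99.3]
tcp_rot: [-90.0, -0.0, -42.8]
ft_force: [0.0, 0.2, -2.4]
finger_gap: 42.7
```

The weight reads 2.4 N, so this is the lighter cell. Putting it back.

>>> move_arm:
  motion: "0 0 -1.5 0 0 0;0 0 -3 0 0 0;0 0 -4 0 0 0;0 0 -4.5 0 0 0;0 0 -4.8 0 0 0;0 0 -5 0 0 0;0 0 -5 0 0 0;0 0 -5 0 0 0;0 0 -5 0 0 0"

```text
time: 7.5
tool_pos: [566.9, -65.9, 51.1]
tcp_rot: [-90.0, -0.1, -42.8]
ft_force: [-6.9, -1.3, 8.5]
finger_gap: 43.1
```

>>> move_arm:
  motion: "0 0 0 0 0 0;0 0 0 0 0 0;0 0 0 0 0 0;0 0 0 0 0 0;0 0 0 0 0 0;0 0 0 0 0 0"
  fingers: 8.54

```text
time: 8.0
tool_pos: [566.6, -65.2, 49.3]
tcp_rot: [-90.0, -0.0, -42.8]
ft_force: [-0.0, -0.6, 0.2]
finger_gap: 85.6
```

>>> move_arm:
  motion: "0 0 2 0 0 0;0 0 6 0 0 0;0 0 10 0 0 0;0 0 12 0 0 0;0 0 12 0 0 0"

```text
time: 8.42
tool_pos: [570.3, -65.9, 176.4]
tcp_rot: [-89.7, -0.5, -42.8]
ft_force: [1.3, -1.8, -0.2]
finger_gap: 85.6
```

Run:
```python
from h import *
s=readout.sense();print(s['tool_pos'],s['tcp_rot'],s['ft_force'])
w=snap('wrist','w2')['image']; a=snap('side','s4')['image']
cv2.imwrite('pics/c5.png',np.hstack([cv2.resize(a[120:320,230:390],(400,500)),cv2.resize(w[100:300,240:400],(400,500))]))
```

```text
[570.26537533 -65.89543292 176.42863703] [-89.68221742  -0.52262243 -42.81868243] [ 1.31577521 -1.83620602 -0.17759737]
```

View pics/c5.png

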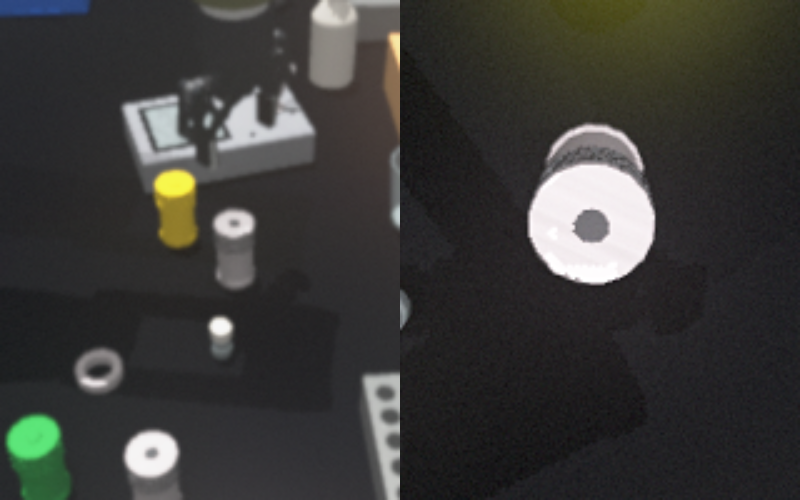

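Lighter cell stands upright at its spot (side crop (235,225); cap seen centred in the wrist crop at (591,225)). On to cell R.

>>> move_arm:
  motion: "-1 -3.5 0 0 0 0;-2 -7 0 0 0 0;-3.1 -10.8 0 0 0 0;-4.2 -14.6 0 0 0 0;-5.3 -18.4 0 0 0 0;-6.4 -22.2 0 0 0 0;-7.5 -26 0 0 0 0;-8.45 -29.4 0 0 0 0;-8.45 -29.4 0 0 0 0;-8.45 -29.4 0 0 0 0"

```text
time: 9.35
tool_pos: [480.1, -360.2, 166.6]
tcp_rot: [-90.0, 0.2, -43.0]
ft_force: [-0.1, 1.3, -0.0]
finger_gap: 85.4
```

>>> move_arm:
  motion: "0 0 0 0 0 0;0 0 0 0 0 0;0 0 0 0 0 0"

```text
time: 9.6
tool_pos: [482.4, -357.7, 168.6]
tcp_rot: [-90.0, 0.1, -42.7]
ft_force: [0.3, -0.4, -0.0]
finger_gap: 85.3
```

Run:
```python
from h import *
s=readout.sense();print(s['tool_pos'],s['tcp_rot'],s['ft_force'])
w=snap('wrist','w3')['image']
print(w2pix('w3',[482,-359.5,80]))
```

```text
[ 482.35734955 -357.69422352  168.62624001] [-8.99887165e+01  6.83353524e-02 -4.27233052e+01] [ 0.33702939 -0.39699226 -0.0133744 ]
(np.float64(318.81875199257337), np.float64(199.24566063147938))
```

View pics/w3.png

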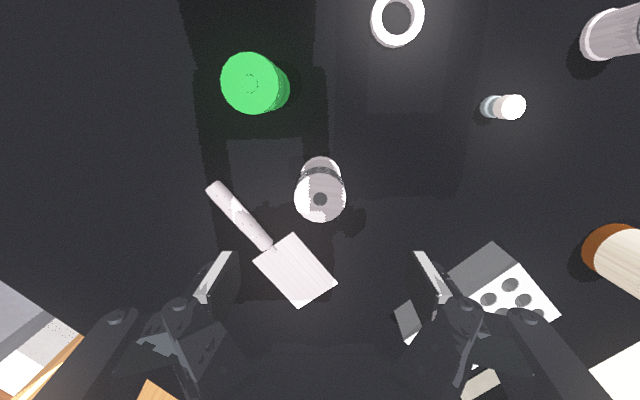

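Cell R's dot is at (320,198), matching the prediction (319,199). The spatula lies low beneath the left finger's path, and the fingertips stop well above it. Descending.

>>> move_arm:
  motion: "0 -.15 -3 0 0 0;0 -.15 -6 0 0 0;0 -.15 -8.5 0 0 0;0 -.15 -10.5 0 0 0;0 -.15 -12 0 0 0;0 -.15 -12 0 0 0;0 -.15 -12 0 0 0"

```text
time: 10.23
tool_pos: [481.8, -359.4, 48.6]
tcp_rot: [-90.0, 0.1, -42.8]
ft_force: [0.0, -0.0, 1.4]
finger_gap: 85.0
```

>>> move_arm:
  motion: "0 0 0 0 0 0;0 0 0 0 0 0;0 0 0 0 0 0;0 0 0 0 0 0;0 0 0 0 0 0;0 0 0 0 0 0;0 0 0 0 0 0;0 0 0 0 0 0"
  fingers: 3.5
  squeeze: 50

```text
time: 10.9
tool_pos: [483.0, -361.3, 51.2]
tcp_rot: [-90.0, -0.1, -42.8]
ft_force: [0.3, 2.4, 6.0]
finger_gap: 42.1
```

>>> move_arm:
  motion: "0 0 1 0 0 0;0 0 2.5 0 0 0;0 0 4 0 0 0;0 0 5 0 0 0;0 0 5 0 0 0;0 0 5 0 0 0;0 0 5 0 0 0;0 0 5 0 0 0;0 0 5 0 0 0;0 0 5 0 0 0"

```text
time: 11.73
tool_pos: [481.6, -360.3, 98.3]
tcp_rot: [-90.0, 0.1, -42.8]
ft_force: [-1.0, 0.4, -6.0]
finger_gap: 42.7
```

>>> move_arm:
  motion: "0 0 0 0 0 0;0 0 0 0 0 0;0 0 0 0 0 0;0 0 0 0 0 0"

```text
time: 12.07
tool_pos: [482.1, -360.7, 99.3]
tcp_rot: [-90.0, -0.0, -42.8]
ft_force: [0.2, -0.0, -5.1]
finger_gap: 42.6
```

5.1 N: the heavier cell. Raising it and carrying it to the window.

>>> move_arm:
  motion: "0 0 3 0 0 0;0 0 6 0 0 0;0 0 9 0 0 0;.2 2 12 0 0 0;.3 5 12 0 0 0;.5 8.5 12 0 0 0;.7 12 12 0 0 0;.8 15.5 12 0 0 0;1 19 12 0 0 0;1.1 22.5 12 0 0 0"

```text
time: 12.9
tool_pos: [492.9, -134.1, 219.5]
tcp_rot: [-90.0, -0.0, -42.8]
ft_force: [0.1, 0.1, -6.0]
finger_gap: 42.7
```

>>> move_arm:
  motion: ".2 3.5 0 0 0 0;.3 7 0 0 0 0;.5 10.5 0 0 0 0;.6 14 0 0 0 0;.8 17.5 0 0 0 0;.9 21 0 0 0 0;1.1 24.5 0 0 0 0;1.2 27.5 0 0 0 0;1.4 29.5 0 0 0 0;1.4 30.8 0 0 0 0"

```text
time: 13.73
tool_pos: [506.9, 174.8, 219.4]
tcp_rot: [-90.0, 0.0, -42.7]
ft_force: [-0.7, -0.5, -5.8]
finger_gap: 43.0
```

>>> move_arm:
  motion: "0 0 0 0 0 0;0 0 0 0 0 0;0 0 0 0 0 0;0 0 0 0 0 0;0 0 0 0 0 0;0 0 0 0 0 0"

```text
time: 14.23
tool_pos: [507.2, 171.5, 219.4]
tcp_rot: [-90.0, -0.0, -42.9]
ft_force: [-0.2, -0.0, -7.1]
finger_gap: 42.6
```

Lowering to about 55 mm above the window, then checking.

>>> move_arm:
  motion: "0 .15 -2 0 0 0;0 .15 -4 0 0 0;0 .15 -5.3 0 0 0;0 .15 -6.2 0 0 0;0 .15 -6.5 0 0 0;0 .15 -6.5 0 0 0;0 .15 -6.5 0 0 0;0 .15 -6.5 0 0 0;0 .15 -6.5 0 0 0"

```text
time: 14.98
tool_pos: [507.8, 174.0, 155.6]
tcp_rot: [-89.9, -0.1, -42.8]
ft_force: [-0.1, 0.5, -6.2]
finger_gap: 42.7
```

Run:
```python
from h import *
s=readout.sense();print(s['tool_pos'],s['tcp_rot'],s['ft_force'],s['finger_gap'])
a=snap('side','s5')['image'];b=snap('scene','q5')['image']
print([np.round(w2pix(f,[508,173,z])) for f in('s5','q5') for z in(50,105)])
cv2.imwrite('pics/c6.png',np.hstack([cv2.resize(a[100:250,260:380],(400,500)),cv2.resize(b[120:270,300:420+0],(400,500))]))
```

```text
[507.83050756 173.99371222 155.58962357] [-8.99011531e+01 -6.58586312e-02 -4.28211289e+01] [-0.05053745  0.52145495 -6.24940804] 42.658464515289275
[array([303., 169.]), array([302., 155.]), array([386., 211.]), array([388., 197.])]
```

View pics/c6.png

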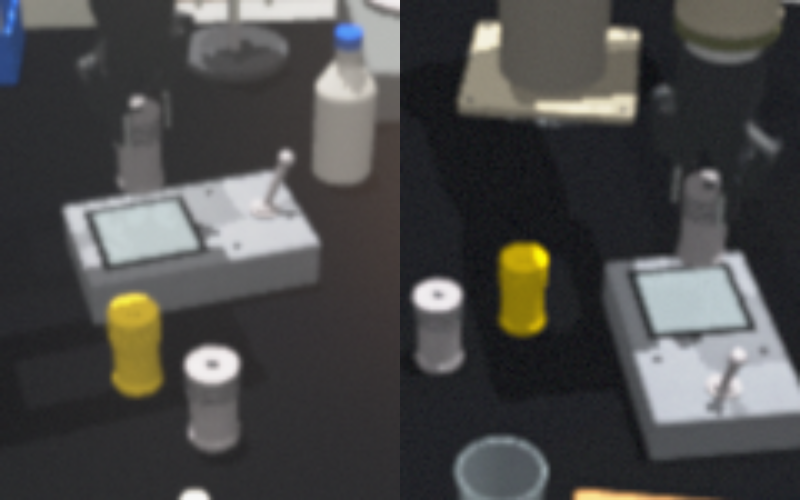

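The cell's underside is at side px (302,157) and scene px (390,197). The predictions for 55 mm above the window centre are (302,155) and (388,197). The switch leans away (on), the cell is upright, and the lighter cell is standing. I'll let it settle and hand in.

>>> move_arm:
  motion: "0 0 0 0 0 0;0 0 0 0 0 0;0 0 0 0 0 0;0 0 0 0 0 0;0 0 0 0 0 0;0 0 0 0 0 0"

```text
time: 15.58
tool_pos: [507.0, 173.8, 154.2]
tcp_rot: [-90.0, 0.0, -42.8]
ft_force: [-1.4, 0.1, -6.2]
finger_gap: 42.7
```

Run:
```python
from h import *
s=readout.sense();print(s['time'],s['tool_pos'],s['ft_force'],s['finger_gap'],abs(s['qd']).max()); print(r.hand_in())
```

```text
15.5833 [507.00421598 173.78576062 154.24436097] [-1.38756776  0.12946256 -6.22561256] 42.73917611286453 0.10776891423777327
the job is handed in; nothing more can be done
None
```

I switched the reader on, weighed both cells and handed in at 15.6 s with the heavier one held above the window; the hand-in gave no verdict.

- **Weighing:** the cell nearer the reader read about 2.4 N, so I put it back upright where it stood. The other read 5 to 6 N (up to 7 N once while carrying) and is the one held.
- **Last checks:** two camera views put the heavier cell's underside about 55 mm above the window, within a few millimetres of centre. It looked upright, and the grip was steady at 42.7 mm opening. The switch leaned to the on side and the lighter cell was standing. No bystander I could see had moved, though those last pictures do not show the whole bench.
- **Disagreement:** the scene camera put things about 6 mm nearer the robot in x than the side and wrist cameras did. I used the side and wrist values; the difference is within the 25 mm allowed.

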